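# Seat a card in its nest, run the clamp screw home and back it off a quarter turn

### The job

The green circuit card in the nest is riding up on the sprung latch: press its black connector down until the card clicks under the latch and lies level. Then turn the knurled thumbscrew on the clamp arm clockwise until its collar seats on the arm, and back it off a quarter turn so that its foot no longer bears on the card. Finish there, still gripping the thumbscrew's head and holding it at that setting (I will nip up the arm's pinch screw while you hold it); do not shove the tools and parts round the nest about.

Things in the scene. Friction and masses are not known exactly. Their poses are not given: they have to be found in the camera images.
- nest: Card nest, fixed: aluminium base 140 x 120 mm, 14 mm high, with black plastic rests and fences for one card, a sprung latch at its front (towards the robot) and a clamp arm, top 56 mm high, on a post at its back right. Origin on the bench under the middle of the card's place; x axis from the latch to the back, z up.
- card_seat (a point): Where the card's origin lies when it is fully home: on the nest's middle line, 24.2 mm above the bench; axes as the nest's. The card then lies level, its board's top face 28 mm and its connector's top 38 mm above the bench. The fences leave the card about 1 mm of play each way.
- card: Loose green circuit card 60 x 85 mm, board 2 mm thick (1.8 to 3.8 mm above the origin), with a black connector block 12 x 51 mm, 10 mm high, along one long side. Origin under its middle; x points to the connector side, z up. At the start its back edge is home at the fence, but the connector side rides about 7 mm high on the latch nose.
- connector_top (a point): Middle of the flat top of the card's black connector block (12 x 51 mm, the long way along the latch): the place to press.
- latch_nose (a point): Middle of the inner edge of the latch's steel nose, a bar 36 mm long, 30 mm above the bench. It is sprung and yields outwards by up to 8 mm: about 8 N straight down on the middle of the connector cams it back, the card's edge clicks under it and is kept down; the card then rests on rigid stops.
- thumbscrew (a joint): Turn of the clamp screw in rad: 0 = seated, its collar down on the arm (a hard stop); grows anticlockwise seen from above as it is unscrewed. 6 mm lead: the head rises about 1 mm per rad. It starts 2.4 to 3.7 open, turns stiffly (about 0.05 N m) and stays where it is left. A quarter turn is 1.57.
- thumbscrew_grip (a point): Middle of the thumbscrew's round knurled steel head, 22 mm across and 22 mm high, on the screw's axis (17 mm behind and 30.5 mm right of the nest's middle), 73.5 mm above the bench when seated. A collar 27 mm across has its top 13.5 mm below this point, the arm's top is 17.5 mm below. A slot across the top of the head lies along this frame's x; the frame turns with the screw.
- screw_foot: The screw's stem and 10 mm black swivel foot under the clamp arm; it rises and sinks with the screw but does not turn. With the screw seated the foot bears on the card near its back right corner; a quarter turn back lifts it about 1 mm clear. Its origin is no landmark (below the bench, under the nest's origin).
- torque_driver: Bystander: black-handled torque screwdriver, 190 mm, lying right of the nest. Origin under its middle.
- battery_pack: Bystander: black battery pack 45 x 69 x 17 mm behind right of the nest. Origin under its middle.
- spare_card: Bystander: a smaller blue circuit card 50 x 75 mm lying flat on the bench, behind left of the nest. Origin under its middle.
- side_cutters: Bystander: side cutters, 134 mm, left of the nest. Origin under its middle.
- tweezers: Bystander: flat steel tweezers, 122 mm, in front of the nest. Origin under its middle.
There are look-alikes about, which are no part of the job. Leave any turquoise or yellow look-alike of the card alone.

How it is judged:
On the way, in this order (a step that is already met when the one before it is completed fails the run):
1. the card is pressed down, level in the nest under the latch, before the screw is run in (angle between card's own z axis and vertical below 0.035 rad and z of card in the frame of card_seat below 0.0012 m and horizontal distance between card and card_seat below 0.005 m and value of joint thumbscrew above 1.7 rad), for 0.2 s.
2. the thumbscrew is turned in until its collar seats, its foot bearing on the level card (value of joint thumbscrew below 0.1 rad and contact force between screw_foot and card above 0.5 N and angle between card's own z axis and vertical below 0.035 rad and z of card in the frame of card_seat below 0.0012 m and horizontal distance between card and card_seat below 0.005 m), for 0.1 s.
At the end, for the whole second after the job is handed in: After having been seated, the thumbscrew stands a quarter turn (90 degrees, give or take 20) back from its seat, at rest, with the fingers gripping it (more than 3 N); its foot is clear of the card, and the card lies level (within 2 degrees) on its rests under the latch (value of joint thumbscrew between 1.22 and 1.92 rad and velocity of joint thumbscrew between -0.1 and 0.1 rad/s and contact force between the fingers and thumbscrew above 3 N and contact force between screw_foot and card below 0.5 N and angle between card's own z axis and vertical below 0.035 rad and z of card in the frame of card_seat below 0.0012 m and horizontal distance between card and card_seat below 0.005 m); the arm keeps its last pose, push and grip.
It fails at once if a tool or part beside the nest is shoved by more than 3 cm (distance of any of torque_driver, battery_pack, spare_card, side_cutters, tweezers from where it was at the start of the episode above 0.03 m).
It also fails if it takes over 67 s, if anything falls off the work surface, if the arm or the gripper's body presses on something with over 40 N, if the wrist force passes 120 N, or if a joint passes its speed limit or range.

### The arm

A 6-joint arm with a two-finger parallel gripper is mounted at the origin on a cart in front of the work surface, level with it; the furniture and walls round the work are solid. World frame = base frame: x ahead of the robot, y to its left, z up, the work surface at z = 0. Lengths are in m, angles in rad, forces in N, time in s.
With the tool pointing down it reaches from about 0.35 to 0.875 m from the base axis. Payload 15.5 kg.
Tool frame: the origin (TCP) lies on the centre line of the jaws, within the pads' length; the fingertips stand 14 mm ahead of it and the grasp point (between the pads) lies 5 mm behind it; z points along the fingers, y is the line along which they close (so a half turn about z gives the same grasp; the last joint's range is limited). The gripper opens to 85 mm and grips with 20 to 120 N. Pads are 22 mm wide; open, the fingers measure 114 mm over their backs; the gripper's body (76 mm by 85 mm) begins 54 mm behind the grasp point. The pads swing forward as they close: fully open they stand 13 mm farther back than shut.
Start: joints at [-1.3, 0.494, 1.345, -0, 1.302, -0.096], TCP at [0.224, -0.583, 0.245] pointing down, gripper open.
Joint ranges: [-2.91, 2.91], [-0.82, 2.16], [0.22, 2.67], [-1.22, 4.37], [0.12, 2.79], [-3.08, 3.08]. Speed limits (rad/s): [1.89, 1.89, 2.57, 3.01, 3.01, 3.01].

### API

Orientations are given as a rotation vector (axis times angle).
In Python, from workcell import bot, monitor, cams gives the robot as it stands. The module is installed in compiled form; this text tells all that it offers. Calls block until the motion is done:
- bot.movep(position, orientation): joint-space move of the TCP to a pose.
- bot.move_linear(position, v=0.15, ori=None): straight line of the TCP; ori=None keeps the orientation; v is the mean speed in m/s.
- bot.set_joints(angles): joint-space move.
- bot.gripper_to(opening, grasp_force=None): finger opening in m; grasp_force is the grip in N (None keeps the last); returns when the fingers have stopped.
- bot.hold(seconds).
- bot.ik(position, orientation): joint angles nearest the present ones, or None.
- monitor.read_state(): the state.
- cams.read_camera(name): name is "scene" or "top" or "wrist"; returns a dict with "color" (400x640x3 uint8, red, green, blue), "vertical_fov" (degrees; the focal length in pixels is half the picture's height over the tangent of half this angle, whatever the lens; pixels are square), "cx", "cy" (the principal point, pixels), "rvec" (rotation vector, rad) and "tvec" (3), from world to camera coordinates, as OpenCV has them. Camera axes: x right, y down, z forward; pixel columns grow to the right and rows downward; lengths in m; the calibration is good to about 2 mm. A picture is of the moment at which its call begins. There is no depth.
A pose or a line that the arm cannot do raises bot.IKError and nothing moves.
- bot.hand_in(): hands the job in; it is judged then, once.
The state is a dict: "time": time; "joints": joint angles; "joint_vel": joint speeds; "joint_efforts": joint torques, N m; "tcp_pos": TCP position; "ee_rot": TCP orientation; "contact_force": force on the tool from outside, world axes, zero at the start; "moment": the same for the moment, N m; "width": finger opening in m; "finger_force": force on a finger pad.
Only numpy, scipy, OpenCV 4.12 (cv2) and the standard library are available. Lean on these libraries where they do the work, as an engineer would, in place of code of your own. Each camera call takes 0.05 s, during which the arm holds its last target. There are 200 camera calls.

## Working session

There is one attempt and no reset: what is moved stays moved. The work goes in short steps, each a Python script; the robot and the scene stay as the last script left them, time stands still between calls to the robot, and variables do not carry over. Pictures are saved under pics/ and viewed, at most 10 in all, crops included, and the job is handed in when it is done.

```bash
mkdir -p pics; cat > h.py <<'E'
import numpy as np, cv2
from workcell import bot, monitor, cams
def K(c):
    f=200/np.tan(np.radians(c["vertical_fov"])/2); return f
def ray(c,u,v):
    R=cv2.Rodrigues(np.array(c["rvec"],float))[0]; t=np.array(c["tvec"],float)
    d=R.T@np.array([(u-c["cx"])/K(c),(v-c["cy"])/K(c),1.]); return -R.T@t,d
def onz(c,u,v,z):
    o,d=ray(c,u,v); return o+d*(z-o[2])/d[2]
def proj(c,p):
    R=cv2.Rodrigues(np.array(c["rvec"],float))[0]; q=R@np.array(p)+np.array(c["tvec"],float)
    return np.array([c["cx"],c["cy"]])+K(c)*q[:2]/q[2]
def save(n,im): cv2.imwrite("pics/"+n,cv2.cvtColor(im,cv2.COLOR_RGB2BGR))
E
python3 - <<'E'
from h import *
import pickle
D={}
for n in ("top","scene"):
    c=cams.read_camera(n);D[n]=c;save(n+".png",c["color"])
    o,d=ray(c,320,200);print(n,c["vertical_fov"],c["cx"],c["cy"],o,d)
pickle.dump(D,open("d.pkl","wb"))
s=monitor.read_state();print(s)
E
```

```text
top 45.286672721225656 315.10774280545616 205.39473002302913 [0.44580561 0.04967856 0.92114995] [ 0.1189386  -0.01825583 -0.99284997]
scene 53.93233787392585 323.8631550582102 198.03991887475024 [ 0.06488796 -0.48803499  0.53903313] [ 0.55006337  0.63291641 -0.54494821]
{'time': 0.1, 'joints': array([-1.29951590e+00,  4.94145677e-01,  1.34607041e+00, -1.52610364e-05,
        1.30250927e+00, -9.55159359e-02]), 'joint_vel': array([ 0.00026106, -0.00180185, -0.00111279, -0.00077907,  0.0002909 ,
       -0.00067744]), 'joint_efforts': array([ 2.18322275e-03, -8.83589959e+01, -3.84565938e+01, -9.67897540e-05,
        5.30960519e-03, -2.74907836e-05]), 'tcp_pos': array([ 0.22404662, -0.58312651,  0.24474414]), 'ee_rot': array([-3.08779770e+00, -5.72738662e-01,  1.79120137e-04]), 'contact_force': array([ 0.16820722, -0.40656832, -0.10874455]), 'moment': array([0.0051402 , 0.01343948, 0.02718541]), 'finger_force': 0.0, 'width': 0.0855055555048609}
```

View pics/top.png

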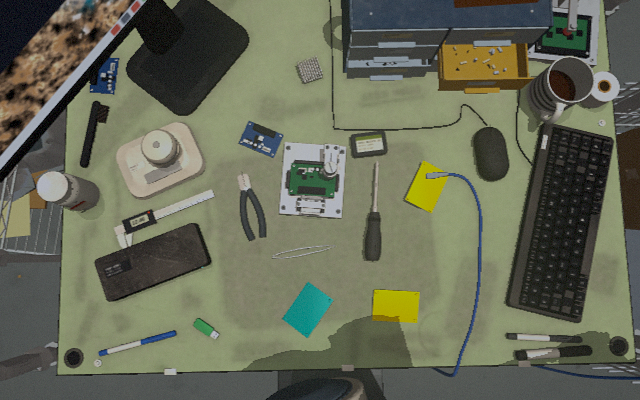

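View pics/scene.png

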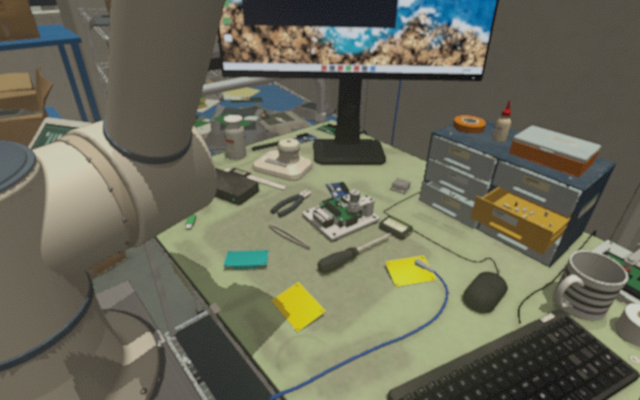

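The top view shows the nest at about (313,181), with a latch at (305,209) and the clamp arm at (332,162). Green card candidates are (313,181) in the nest and (565,35) in a distant tray by the mug. Teal (307,309) and yellow (427,187) and (396,305) are look-alikes. The card at (313,181) fits, because it has the latch, clamp arm and neighbouring tools as described. I'll confirm it in a crop.

```bash
python3 - <<'E'
from h import *
import pickle
D=pickle.load(open("d.pkl","rb"))
c=D["top"];im=c["color"]
a=cv2.resize(im[132:227,265:365],None,fx=5,fy=5,interpolation=cv2.INTER_CUBIC)
s=cv2.resize(D["scene"]["color"][175:245,295:385],None,fx=5,fy=5,interpolation=cv2.INTER_CUBIC)
b=np.zeros((475,800,3),np.uint8); b[:475,:400]=cv2.resize(a,(400,380))[:380] if 0 else 0
b=np.zeros((475,800,3),np.uint8); b[:380,:400]=cv2.resize(a,(400,380)); b[:311,400:]=cv2.resize(s,(400,311))
save("crop.png",b)
h=cv2.cvtColor(im,cv2.COLOR_RGB2HSV)
m=((h[...,1]<40)&(h[...,2]>140)).astype(np.uint8); m[:132]=0;m[227:]=0;m[:,:270]=0;m[:,352:]=0
m=cv2.morphologyEx(m,cv2.MORPH_OPEN,np.ones((3,3)))
n,l,st,ce=cv2.connectedComponentsWithStats(m);print(st)
P=np.argwhere(m)[:,::-1]
W=np.array([onz(c,u,v,0.014)[:2] for u,v in P])
r=cv2.minAreaRect((W*1000).astype(np.float32));print(r)
g=((h[...,0]>50)&(h[...,0]<85)&(h[...,1]>110)&(h[...,2]<130)).astype(np.uint8);g[:140]=0;g[220:]=0;g[:,:275]=0;g[:,:]*=1;g[:,350:]=0
P=np.argwhere(g)[:,::-1]
W=np.array([onz(c,u,v,0.028)[:2] for u,v in P]);print(len(P),cv2.minAreaRect((W*1000).astype(np.float32)))
E
```

```text
[[     0      0    640    400 253615]
 [   279    142     67     76   2103]
 [   308    169      3      3      9]
 [   313    196      5      3     15]
 [   300    200     22     15    258]]
((596.0426635742188, 46.595970153808594), (120.24677276611328, 140.92605590820312), 84.65043640136719)
605 ((591.8113403320312, 47.413272857666016), (85.1636962890625, 57.186153411865234), 84.4037857055664)
```

View pics/crop.png

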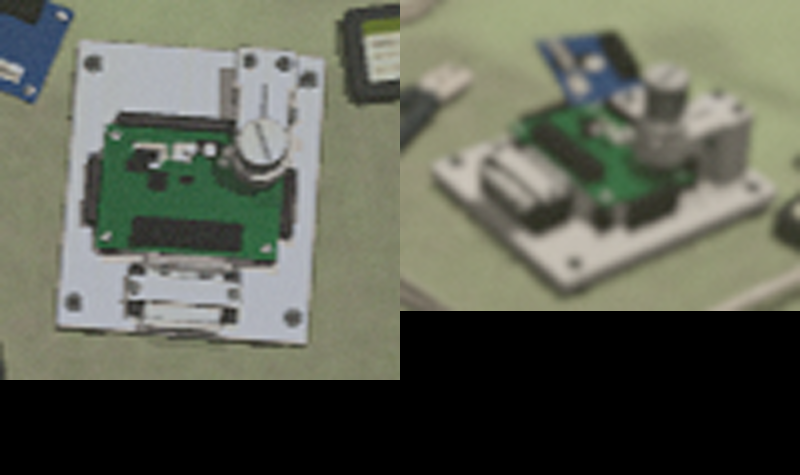

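The crop confirms it: latch at crop (185,290), black connector at (187,233), and a slotted knurled head at (260,140). I'll measure the points, then move above the nest and look with the wrist camera.

```bash
cat >> h.py <<'E'
def down(psi):  # tool x heading psi, pointing down
    R=np.array([[np.cos(psi),np.sin(psi),0],[np.sin(psi),-np.cos(psi),0],[0,0,-1.]])
    return cv2.Rodrigues(R)[0].ravel()
YAW=-0.095
E
python3 - <<'E'
from h import *
import pickle
D=pickle.load(open("d.pkl","rb"));c=D["top"]
print("conn",[onz(c,u,v,.044)[:2].round(4) for u,v in((312,190.5),(298,190.5),(325.7,191))])
print("head",onz(c,330,166.5,.087))
n=np.array([.592,.0474]);R=np.array([[np.cos(YAW),-np.sin(YAW)],[np.sin(YAW),np.cos(YAW)]])
print("exp screw",n+R@[.017,-.0305],"conn off", R.T@(onz(c,312,190.5,.044)[:2]-n))
bot.movep([.50,.02,.25],down(YAW+np.pi))
bot.gripper_to(0.0,40)
s=monitor.read_state();print(s["time"],s["joints"].round(2),s["tcp_pos"],s["width"])
w=cams.read_camera("wrist");t=cams.read_camera("top");save("w1.png",w["color"])
pickle.dump({"wrist":w,"top":t},open("d2.pkl","wb"));print(ray(w,320,200),w["vertical_fov"])
E
```

```text
conn [array([0.5688, 0.0479]), array([0.5694, 0.0738]), array([0.5674, 0.0227])]
head [0.60494171 0.01536664 0.087     ]
exp screw [0.6060302  0.01542496] conn off [-0.0230993  -0.00166894]
3.225 [-0.08  0.31  1.64 -0.    1.19 -1.56] [0.50001246 0.02001078 0.2500022 ] -1.2827307285877835e-05
(array([0.41852227, 0.02747282, 0.37874784]), array([ 0.30960186, -0.04295875, -0.9500216 ])) 62.25551136830768
```

View pics/w1.png

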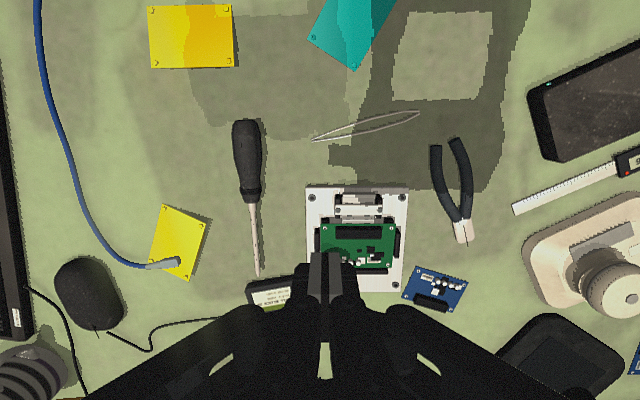

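The wrist view shows the connector at about (357,231), with the gripper hiding the thumbscrew. I'll cross-check the connector, then press.

```bash
python3 - <<'E'
from h import *
import pickle
w=pickle.load(open("d2.pkl","rb"))["wrist"]
im=w["color"]; p=im[218:262,318:402].astype(int)
m=((p.max(2)<60)&(p[...,1]-p[...,0]<15)).astype(np.uint8)
n,l,st,ce=cv2.connectedComponentsWithStats(m)
for i in range(1,n):
    if st[i,4]>60: u,v=ce[i]+[318,218]; print(st[i],u,v,onz(w,u,v,.044))
C=np.array([.5690,.0475])
bot.movep([*C,.085],down(YAW+np.pi))
bot.move_linear([*C,.064],v=.05)
f0=monitor.read_state()["contact_force"][2];print("f0",f0)
z=.064
while z>.046:
    z-=.0008; bot.move_linear([*C,z],v=.02)
    s=monitor.read_state();f=s["contact_force"][2]-f0
    print(round(z,4),s["tcp_pos"][2].round(4),f.round(1),end=" | ")
    if f>25: break
bot.hold(.3)
print("\n",monitor.read_state()["time"])
bot.move_linear([*C,.10],v=.1)
bot.movep([.66,.05,.25],down(YAW+np.pi))
w=cams.read_camera("wrist");t=cams.read_camera("top")
pickle.dump({"wrist":w,"top":t},open("d3.pkl","wb"))
u,v=proj(w,[.59,.04,.03]).astype(int);print(u,v,monitor.read_state()["time"],monitor.read_state()["joints"])
y0,x0=max(0,v-75),max(0,u-75)
save("w2.png",cv2.resize(w["color"][y0:y0+150,x0:x0+150],None,fx=4,fy=4));print(x0,y0)
E
```

```text
[ 18   8  46  13 591] 358.30287648054144 232.01522842639594 [0.56846248 0.0506136  0.044     ]
[ 75  10   8  30 139] 396.76258992805754 243.28057553956836 [0.5861194  0.09237872 0.044     ]
[ 49  28  17  15 127] 374.6771653543307 253.18110236220474 [0.59605888 0.06734333 0.044     ]
[ 3 34  8 10 77] 324.5974025974026 256.67532467532465 [0.595113   0.01086197 0.044     ]
f0 -0.12684228017174384
0.0632 0.0633 -0.6 | 0.0624 0.0624 0.0 | 0.0616 0.0616 -0.6 | 0.0608 0.0608 0.6 | 0.06 0.0599 0.7 | 0.0592 0.0591 -0.0 | 0.0584 0.0584 0.5 | 0.0576 0.0577 2.7 | 0.0568 0.0571 9.0 | 0.056 0.056 0.7 | 0.0552 0.055 -0.0 | 0.0544 0.0543 -0.6 | 0.0536 0.0535 0.3 | 0.0528 0.0528 -0.2 | 0.052 0.052 -0.3 | 0.0512 0.0518 14.5 | 0.0504 0.0517 28.9 | 
 9.1917
308 105 10.675 [-1.45677549e-02  5.44261816e-01  1.24298003e+00 -7.55220007e-06
  1.35755606e+00 -1.49035401e+00]
233 30
```

View pics/w2.png

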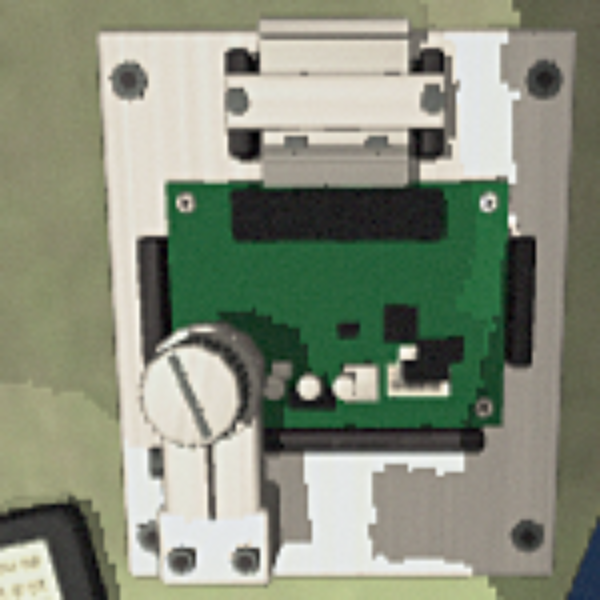

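Clicked: the connector top is at 37.8 mm and the nose lies over the card edge. The head's top disc is centred at crop (193,395), which is about (281,129) in the full picture, with the slot running from (172,357) to (210,433). Next I'll work out the axis and slot angle, grip, and screw in.

```bash
python3 - <<'E'
from h import *
import pickle
w=pickle.load(open("d3.pkl","rb"))["wrist"]
f=lambda x,y:(233+x/4-.375,30+y/4-.375)
z=.0875
W=lambda x,y:onz(w,*f(x,y),z)
print("head",W(193,395),"diam",np.linalg.norm(W(143,395)-W(243,395)))
d=W(210,433)-W(172,357);a=np.arctan2(d[1],d[0])-YAW
print("slot rel nest mod pi",a%np.pi, a%np.pi+np.pi)
# base corners & centre from wrist view
c=[onz(w,*f(*p),.014)[:2] for p in((98,33),(577,33),(553,577),(130,577))]
print(np.round(c,4),np.mean(c,0), np.arctan2(*(c[0]-c[3])[::-1])-np.pi,np.arctan2(*(c[1]-c[2])[::-1]))
print(bot.ik([.605,.0155,.12],down(YAW+np.pi+.6)),bot.ik([.605,.0155,.12],down(YAW+np.pi+1.0)))
E
```

```text
head [0.60463276 0.0172422  0.0875    ] diam 0.021495997259846807
slot rel nest mod pi 0.43769385470251077 3.579286508292304
[[ 0.5216 -0.0044]
 [ 0.5328  0.114 ]
 [ 0.6707  0.1011]
 [ 0.6595 -0.0174]] [0.59617158 0.0483    ] -0.09393785599557747 3.0485058576852664
[-7.30257313e-02  6.07472174e-01  1.52808624e+00 -4.44089210e-16
  1.00603424e+00 -2.14882206e+00] [-7.30257313e-02  6.07472174e-01  1.52808624e+00 -4.44089210e-16
  1.00603424e+00 -2.54882206e+00]
```

```bash
python3 - <<'E'
from h import *
H=np.array([.605,.0165]);P0=YAW+np.pi+1.0
bot.gripper_to(.045,30)
bot.movep([*H,.13],down(P0))
bot.move_linear([*H,.080],v=.08)
s=monitor.read_state();print(s["contact_force"].round(1),s["time"])
bot.gripper_to(0.0,30);bot.hold(.2)
s=monitor.read_state();print("grip",s["width"],s["finger_force"],s["contact_force"].round(1),s["moment"].round(3),s["joints"].round(3))
ca=np.array([np.sin(P0),-np.cos(P0)]);print("closing axis",ca, "f along",ca@s["contact_force"][:2])
for a in (.15,.3):
    bot.set_joints(bot.ik([*H,.080-a*.000955],down(P0-a)))
    s=monitor.read_state();print(a,s["time"],s["width"],s["finger_force"],s["contact_force"].round(1),s["moment"].round(3),s["joints"][5].round(3))
w=cams.read_camera("wrist");t=cams.read_camera("scene")
u,v=proj(t,[*H,.085]).astype(int)
A=cv2.resize(t["color"][v-60:v+60,u-60:u+60],(480,480));save("s3.png",A)
E
```

```text
[0.4 0.1 0.5] 12.975
grip 0.02084537383423085 29.651642739772797 [-2.4  2.1  6.6] [ 0.384  0.408 -0.041] [-0.071  0.661  1.557  0.     0.924 -2.547]
closing axis [-0.78642515  0.61768558] f along 3.1570969567834553
0.15 13.775 0.02104609367345489 29.58180069923401 [-2.9  2.9  6.2] [ 0.297  0.436 -0.083] -2.396
0.3 14.05 0.020838463333608597 29.582972824573517 [-2.5  3.1  5.7] [ 0.316  0.406 -0.05 ] -2.246
```

View pics/s3.png

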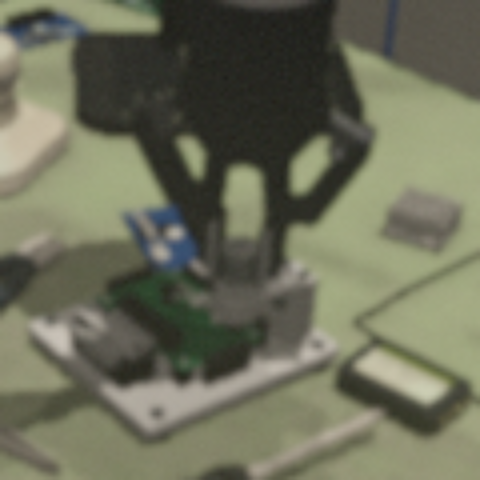

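The fingers hold the head at crop (240,265), clear of the clamp arm. I'll run the screw in with small steps, watching the moment.

```bash
python3 - <<'E'
from h import *
H=np.array([.605,.0165]);P0=YAW+np.pi+1.0
a=.3;base=None;M=[]
while a<4.2:
    a+=.25 if a<2.0 else .1
    bot.set_joints(bot.ik([*H,.080-min(a,3.58)*.000955],down(P0-a)))
    s=monitor.read_state();m=s["moment"][2];M.append(m)
    print(round(a,2),m.round(3),s["contact_force"].round(1),s["joints"][5].round(2))
    if a>2 and abs(m-np.median(M[:6]))>.2: break
print(s["time"],s["width"],s["finger_force"],s["moment"])
E
```

```text
0.55 -0.068 [-2.   1.7  6.1] -2.0
0.8 -0.089 [-2.5  2.2  5. ] -1.75
1.05 -0.028 [-3.1  0.6  6. ] -1.5
1.3 -0.096 [-3.5  0.3  6.1] -1.25
1.55 -0.089 [-3.   0.   6.3] -1.0
1.8 -0.077 [-4.  -0.9  6.4] -0.75
2.05 -0.013 [-3.6 -0.6  7.7] -0.5
2.15 -0.071 [-2.4 -0.9  6.7] -0.4
2.25 0.036 [-4.1 -0.6  6. ] -0.3
2.35 -0.077 [-3.9 -0.8  7.7] -0.2
2.45 -0.059 [-4.1 -0.   6.6] -0.1
2.55 -0.084 [-4.4  0.5  7.2] 0.0
2.65 -0.021 [-4.7 -0.3  7.6] 0.1
2.75 -0.051 [-3.7 -0.   7.9] 0.2
2.85 -0.024 [-3.8  0.8  7.8] 0.3
2.95 -0.019 [-4.3  0.4  7.2] 0.4
3.05 -0.079 [-4.8  0.2  7.2] 0.5
3.15 -0.027 [-4.4  0.1  8.8] 0.6
3.25 -0.074 [-5.3  1.3  9.4] 0.7
3.35 -0.054 [-5.4  0.3  9.5] 0.8
3.45 -0.072 [-5.1  1.5 11.3] 0.9
3.55 -0.014 [-4.2  2.7  9.2] 1.0
3.65 0.194 [-3.3  2.6  7.7] 1.1
20.6583 0.020829826813753106 30.05731165409088 [0.48776108 0.58469435 0.19409784]
```

The stop was met at a≈3.6, which matches the 3.58 predicted from the slot. I'll press it home briefly, then back off a quarter turn from 3.58.

```bash
python3 - <<'E'
from h import *
H=np.array([.605,.0165]);P0=YAW+np.pi+1.0
go=lambda a:bot.set_joints(bot.ik([*H,.080-min(a,3.58)*.000955],down(P0-a)))
def pr(a): s=monitor.read_state();print(a,s["time"],s["moment"].round(3),s["contact_force"].round(1),s["joints"][5].round(3),s["width"],s["finger_force"])
go(3.70);bot.hold(.4);pr(3.7)
for a in (3.6,3.5,3.2,2.9,2.6,2.3,2.01): go(a);pr(a)
bot.hold(.4);pr("end")
w=cams.read_camera("wrist");t=cams.read_camera("top")
A=np.zeros((400,800,3),np.uint8)
u,v=proj(t,[*H,.03]).astype(int);A[:,:400]=cv2.resize(t["color"][v-40:v+40,u-50:u+30],(400,400))
A[:,400:]=cv2.resize(w["color"][150:350,220:420],(400,400));save("end.png",A)
E
```

```text
3.7 21.3083 [0.816 0.089 0.005] [-0.6  4.8  5.9] 1.152 0.021079760616278934 29.997874796390533
3.6 21.5583 [0.862 0.119 0.079] [-0.6  5.5  7.2] 1.051 0.0206978185240309 30.059233009815216
3.5 21.8083 [1.015 0.106 0.01 ] [-0.7  5.1  7.5] 0.951 0.020965541889438066 30.017140209674835
3.2 22.2083 [1.073 0.091 0.   ] [-0.2  6.4  4.8] 0.652 0.020960657666962406 29.842475652694702
2.9 22.6083 [1.278 0.209 0.062] [-2.1  8.1  5.1] 0.352 0.020833433225256364 29.88815814256668
2.6 23.0083 [ 1.266e+00  4.170e-01 -1.000e-03] [-2.8  8.4  5.3] 0.052 0.020182609811988078 29.932861626148224
2.3 23.4083 [1.305 0.597 0.035] [-4.   7.7  7.6] -0.248 0.021045333640206346 29.98272478580475
2.01 23.8 [1.241 0.727 0.096] [-5.1  6.8  7.4] -0.538 0.020894582112788516 30.038186609745026
end 24.2 [1.243 0.757 0.02 ] [-4.4  6.5  6.4] -0.538 0.020815307231891986 30.03878027200699
```

View pics/end.png

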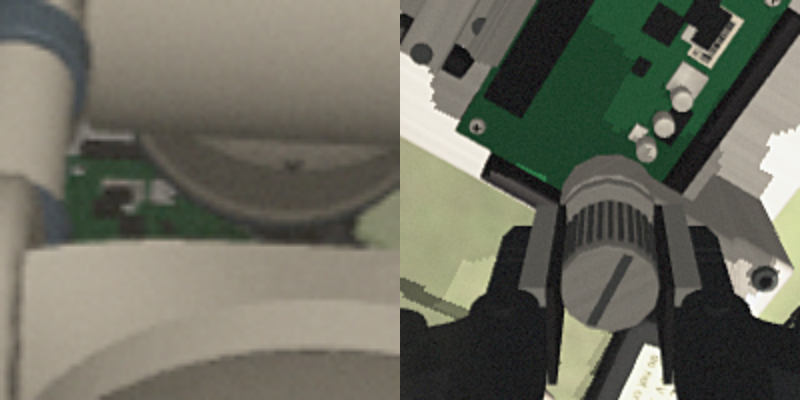

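The slot shows in the wrist view, from (628,257) to (588,322) in the crop, so I can measure the screw angle directly.

```bash
python3 - <<'E'
from h import *
w=cams.read_camera("wrist")
W=lambda x,y:onz(w,220+(x-400)/2,150+y/2,.086)
d=W(628,257)-W(588,322)
print("screw angle mod pi",(np.arctan2(d[1],d[0])-YAW)%np.pi, W(610,290))
E
```

```text
screw angle mod pi 1.645819298969366 [0.60502244 0.01655201 0.086     ]
```

The slot gives 1.65 rad back from the seat. The small slip at the stop confirms it seated. I'll trim 0.07 rad and hand in.

```bash
python3 - <<'E'
from h import *
H=np.array([.605,.0165]);P0=YAW+np.pi+1.0;a=2.08
bot.set_joints(bot.ik([*H,.080-a*.000955],down(P0-a)));bot.hold(.5)
s=monitor.read_state();print(s["time"],s["finger_force"],s["contact_force"])
print(bot.hand_in())
E
```

```text
25.1 30.01475751399994 [-4.56795052  7.24318377  6.87984551]
the job is handed in; nothing more can be done
None
```

I handed the job in at about 25 s, but the hand-in returned no verdict: the card clicked under the latch, and the thumbscrew was run in to its stop and backed off to about 1.58 rad by estimate (slot measured at 1.65 rad, then trimmed 0.07), still gripped at 30 N.

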